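# Finger check of the spring pins

### The arm

A 6-joint arm with a two-finger parallel gripper is mounted at the origin on the work surface. World frame = base frame: x ahead of the robot, y to its left, z up, the work surface at z = 0. Lengths are in m, angles in degrees, forces in N, time in s.
With the tool pointing down it reaches from about 0.4 to 0.825 m from the base axis. Payload 7 kg.
Tool frame: the origin (TCP) lies between the finger pads; the fingertips stand 22 mm ahead of it and the grasp point (between the pads) lies 3 mm ahead of it; z points along the fingers, y is the line along which they close (so a half turn about z gives the same grasp; the last joint's range is limited). The gripper opens to 88 mm and grips with 3 to 60 N. Pads are 19 mm wide; open, the fingers measure 130 mm over their backs; the gripper's body (78 mm by 193 mm) begins 47 mm behind the grasp point.
Start: joints at [-55.227, 20.546, 0.682, 0, -70.136, -16.507], TCP at [0.212, -0.641, 0.249] pointing down, gripper open.
Joint ranges: [-176.03, 176.03], [-82.01, 121.73], [-58.28, 71.71], [-173.87, 95.51], [-174.79, -0.11], [-173.66, 173.66]. Speed limits (degrees/s): [136.94, 136.94, 172.46, 180, 180, 180].

### API

Orientations are given as [roll, pitch, yaw] about the fixed x, y, z axes, in that order (R = Rz(yaw) Ry(pitch) Rx(roll)).
In Python, from plant import ctrl gives the robot as it stands.
- The arm moves only by the tool apply_moves, never from a script. Its argument "targets" is a list of rows, each an object with "travel": the shift along the tool's x, y, z in mm, a list of three; "roll": the turn about the tool's z in degrees; "jaw": the finger opening in mm, from 0 to 87.6. In form: [{"travel": [tx, ty, tz], "roll": roll, "jaw": jaw}, ...]. A call has 1 to 10 rows; each row shifts and turns the commanded pose from where the row before left it, along the tool's axes as they then stand; what a row does not reach is not made up. A row lasts 1/10 s, in which the tool goes at most 50 mm and 8.59 degrees, less where a joint would pass 70% of its speed; a pose out of reach is approached as far as the arm can. A call with a gripper value outside its range is refused whole. The fingers move at their own pace and stop on an object; the grip force is fixed at half the most. Time passes only in rows, so rows that do not move let the fingers close. It gives the time, the measured TCP pose, the force, the opening and the grip force at its end, in the units of the state.
- ctrl.get_obs(): the state, without advancing time (a new reading comes with each control period).
- ctrl.snapshot(name): name is "scene" or "side" or "wrist"; returns the picture (400x640x3 uint8, red, green, blue); there is no depth.
- ctrl.calibration(name): a dict with "K" (3x3 intrinsics, pixels), "dist_coeffs" ([k1, k2, p1, p2, k3] as OpenCV has them; the pictures are not rectified), "extrinsics" (4x4, takes a point from camera to world coordinates); the wrist camera has in their place "hand_eye" (4x4, takes a point from camera to tool coordinates, whose origin is the TCP and whose axes are the flange's). Camera axes: x right, y down, z forward; pixel columns grow to the right and rows downward; lengths in m; the calibration is good to about 2 mm. A picture is of the moment at which its call begins: read the wrist's pose just before it. calibration takes no time and is no camera call.
- ctrl.close_job(): hands the job in; it is judged then, once.
The state is a dict: "clock": time; "joint_pos": joint angles; "qvel": joint speeds; "tau": joint torques, N m; "tool_pos": TCP position; "orientation": TCP orientation; "force": force on the tool from outside, world axes, zero at the start; "moment": the same for the moment, N m; "opening": finger opening in m; "gripper_force": force on a finger pad.
Only numpy, scipy, OpenCV 4.12 (cv2) and the standard library are available. Lean on these libraries where they do the work, as an engineer would, in place of code of your own. Each camera call takes 0.05 s, during which the arm holds its last target. There are 200 camera calls.

### The job

Check that the support pins on the black pin rest move freely: follow the white line with shut fingertips from the pin next to the red marker to the pin next to the green marker, gently dipping each of the six brass pins about half-way down, one at a time and in order, and letting it spring back up. Grasp, lift or shift nothing: the pin rest, its markers and everything else on the bench stay where they are.

Things in the scene. Friction and masses are not known exactly. Their poses are not given: they have to be found in the camera images.
- pin_rest: The pin rest: a loose black plastic board 130 x 390 mm, 18 mm thick, about 0.9 kg, lying flat on the bench. Origin at the centre of its underside; x across its width, y along its length, z up. Six spring pins stand on it in an S-shaped row joined by a white line 4 mm wide.
- pin1_top (a point): Centre of the top of pin 1 at its present height; with the pin up this is 34 mm above the bench (16 mm above the board). The pin has a brass cap 18 mm across, rounded off over its last 3.5 mm, with a flat 8 mm middle. Pin 1 stands at x -28, y -120 mm in the board's frame. Numbers run 1 to 6 along the board's y; neighbours are 48 to 52 mm apart. The caps' sides are too steep to slide onto from beside: come onto each cap from above.
- pin2_top (a point): Centre of the top of pin 2 at its present height; with the pin up this is 34 mm above the bench (16 mm above the board). The pin has a brass cap 18 mm across, rounded off over its last 3.5 mm, with a flat 8 mm middle. Pin 2 stands at x -30, y -72 mm in the board's frame. Numbers run 1 to 6 along the board's y; neighbours are 48 to 52 mm apart. The caps' sides are too steep to slide onto from beside: come onto each cap from above.
- pin3_top (a point): Centre of the top of pin 3 at its present height; with the pin up this is 34 mm above the bench (16 mm above the board). The pin has a brass cap 18 mm across, rounded off over its last 3.5 mm, with a flat 8 mm middle. Pin 3 stands at x -11, y -24 mm in the board's frame. Numbers run 1 to 6 along the board's y; neighbours are 48 to 52 mm apart. The caps' sides are too steep to slide onto from beside: come onto each cap from above.
- pin4_top (a point): Centre of the top of pin 4 at its present height; with the pin up this is 34 mm above the bench (16 mm above the board). The pin has a brass cap 18 mm across, rounded off over its last 3.5 mm, with a flat 8 mm middle. Pin 4 stands at x 11, y 24 mm in the board's frame. Numbers run 1 to 6 along the board's y; neighbours are 48 to 52 mm apart. The caps' sides are too steep to slide onto from beside: come onto each cap from above.
- pin5_top (a point): Centre of the top of pin 5 at its present height; with the pin up this is 34 mm above the bench (16 mm above the board). The pin has a brass cap 18 mm across, rounded off over its last 3.5 mm, with a flat 8 mm middle. Pin 5 stands at x 30, y 72 mm in the board's frame. Numbers run 1 to 6 along the board's y; neighbours are 48 to 52 mm apart. The caps' sides are too steep to slide onto from beside: come onto each cap from above.
- pin6_top (a point): Centre of the top of pin 6 at its present height; with the pin up this is 34 mm above the bench (16 mm above the board). The pin has a brass cap 18 mm across, rounded off over its last 3.5 mm, with a flat 8 mm middle. Pin 6 stands at x 28, y 120 mm in the board's frame. Numbers run 1 to 6 along the board's y; neighbours are 48 to 52 mm apart. The caps' sides are too steep to slide onto from beside: come onto each cap from above.
- pin1 (a joint): How far pin 1 is pushed down into the board, m: 0 up, 0.010 at its stop. Spring: 0.5 N to start, 250 N per m, so 2 N at 6 mm and 3 N at the stop; it returns by itself.
- pin2 (a joint): How far pin 2 is pushed down into the board, m: 0 up, 0.010 at its stop. Spring: 0.5 N to start, 250 N per m, so 2 N at 6 mm and 3 N at the stop; it returns by itself.
- pin3 (a joint): How far pin 3 is pushed down into the board, m: 0 up, 0.010 at its stop. Spring: 0.5 N to start, 250 N per m, so 2 N at 6 mm and 3 N at the stop; it returns by itself.
- pin4 (a joint): How far pin 4 is pushed down into the board, m: 0 up, 0.010 at its stop. Spring: 0.5 N to start, 250 N per m, so 2 N at 6 mm and 3 N at the stop; it returns by itself.
- pin5 (a joint): How far pin 5 is pushed down into the board, m: 0 up, 0.010 at its stop. Spring: 0.5 N to start, 250 N per m, so 2 N at 6 mm and 3 N at the stop; it returns by itself.
- pin6 (a joint): How far pin 6 is pushed down into the board, m: 0 up, 0.010 at its stop. Spring: 0.5 N to start, 250 N per m, so 2 N at 6 mm and 3 N at the stop; it returns by itself.
- red_marker: Loose red disc, 20 mm across, 10 mm high, 25 g, on the board about 50 mm beyond one end of the row: marks the end to start from. Origin at its underside's centre. It may be at either end.
- green_marker: Loose green disc, same size, on the board about 50 mm beyond the other end of the row: marks the end to finish at. Origin at its underside's centre.
- oil_bottle: White oil bottle with a blue cap, 36 mm across, 85 mm tall, standing loose just beyond the board's +x long side. Origin at its underside's centre. To be left alone.
- knife: Yellow shut knife, 24 x 120 x 14 mm, lying loose just beyond the board's +x long side. Origin at its underside's centre. To be left alone.
- collet_nut: Steel collet nut, a ring 32 mm across and 18 mm high, loose just beyond the board's -x long side. Origin at its underside's centre. To be left alone.
- cutter_jar: Amber jar with a black cap, 44 mm across, 55 mm tall, loose, just off the board's -y end. Origin at its underside's centre. To be left alone.
- screwdriver: Orange-handled screwdriver, 170 mm long, lying loose at the left of the bench. To be left alone.
- blank: White engraving blank 90 x 60 x 12 mm, lying loose at the right of the bench. Origin at its underside's centre. To be left alone.

How it is judged:
By the outcome, as a careful person would: the job done as asked, in the order asked, and still so for the second after the job is handed in, with the robot touching nothing.
It also fails if it takes over 51 s, if anything falls off the work surface, if the arm or the gripper's body presses on something with over 40 N, if the wrist force passes 120 N, or if a joint passes its speed limit or range.

## Working session

There is one attempt and no reset: what is moved stays moved. The work goes in short steps, Python scripts to look and compute and a tool call to move; the robot and the scene stay as the last step left them, time stands still between calls to the robot, and variables do not carry over. Pictures are saved under pics/ and viewed, at most 10 in all, crops included, and the job is handed in when it is done.

Besides the shell and the picture viewer there is one more tool, called after "Emit:" as name(argument=value, ...) on one line, values as JSON. apply_moves: Moves the arm, as the interface text tells. Its arguments: {"type":"object","properties":{"targets":{"type":"array","items":{"type":"object","properties":{"travel":{"type":"array","items":{"type":"number"}},"roll":{"type":"number"},"jaw":{"type":"number"}}}}},"required":["targets"]}

```bash
mkdir -p pics; ls; python3 - <<'E'
from plant import ctrl
import cv2,numpy as np
o=ctrl.get_obs();print({k:np.round(v,4).tolist() for k,v in o.items()})
for n in("scene","wrist"):
    cv2.imwrite(f"pics/{n}0.png",ctrl.snapshot(n)[:,:,::-1])
for n in("scene","side","wrist"):
    print({k:np.round(v,4).tolist() for k,v in ctrl.calibration(n).items() if k!='x'})
E
```

```text
pics
{'clock': 0.0, 'joint_pos': [-55.229, 20.5906, 0.6331, -0.0185, -70.1361, -16.5051], 'qvel': [-0.0078, -0.021, 0.0099, 0.0737, 0.0106, 0.0751], 'tau': [-0.0032, -58.2707, 29.3047, 6.9975, 0.0067, -0.0002], 'tool_pos': [0.2114, -0.6406, 0.2476], 'orientation': [179.9054, -0.0099, -161.7404], 'force': [0.957, -0.8346, -0.5601], 'moment': [-0.0467, -0.0214, 0.0012], 'gripper_force': 0.0, 'opening': 0.0876}
{'K': [[394.7303, 0.0, 326.818], [0.0, 394.7303, 196.9706], [0.0, 0.0, 1.0]], 'dist_coeffs': [-0.0057, 0.0, 0.0, 0.0, 0.0], 'extrinsics': [[0.5832, 0.5629, -0.5857, 1.3924], [0.8123, -0.4043, 0.4203, -0.597], [-0.0002, -0.7209, -0.6931, 1.0244], [0.0, 0.0, 0.0, 1.0]]}
{'K': [[447.0755, 0.0, 324.1515], [0.0, 447.0755, 200.6017], [0.0, 0.0, 1.0]], 'dist_coeffs': [-0.0301, 0.0, 0.0, 0.0, 0.0], 'extrinsics': [[-0.9087, -0.2448, 0.3382, 0.0197], [-0.4169, 0.5737, -0.705, 1.1007], [-0.0215, -0.7816, -0.6234, 1.0436], [0.0, 0.0, 0.0, 1.0]]}
{'K': [[296.7841, 0.0, 315.7454], [0.0, 296.7841, 195.9777], [0.0, 0.0, 1.0]], 'dist_coeffs': [-0.0096, 0.0, 0.0, 0.0, 0.0], 'hand_eye': [[-0.0006, -0.9619, -0.2734, 0.0744], [1.0, -0.0006, 0.0, -0.0006], [-0.0002, -0.2734, 0.9619, -0.1362], [0.0, 0.0, 0.0, 1.0]]}
```

View pics/scene0.png

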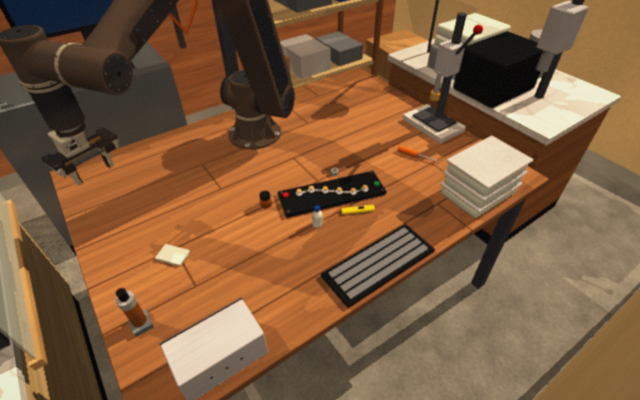

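View pics/wrist0.png

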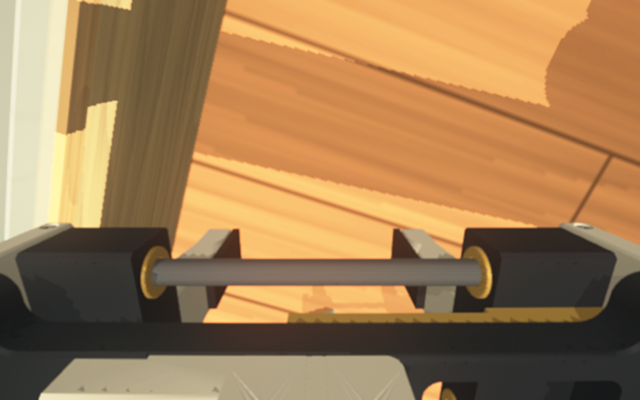

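The scene view shows the board with the red marker at about (286,194), next to the jar, which makes it the -y end. The green marker is at (377,184), and six pins lie between them. The wrist view shows only bench and fingers. Next I'll measure from the scene and side cameras.

```bash
cat > h.py <<'E'
import cv2,numpy as np
from plant import ctrl
from scipy.spatial.transform import Rotation as R
def cam(n,o=None):
    c=ctrl.calibration(n)
    if n!="wrist": return c,c["extrinsics"]
    T=np.eye(4);T[:3,:3]=R.from_euler('xyz',o["orientation"],degrees=True).as_matrix();T[:3,3]=o["tool_pos"]
    return c,T@c["hand_eye"]
def ray(c,T,p):
    u=cv2.undistortPoints(np.array([[p]],float),c["K"],c["dist_coeffs"])[0,0]
    return T[:3,3],T[:3,:3]@[u[0],u[1],1]
def onz(c,T,p,z):
    a,d=ray(c,T,p);return a+d*(z-a[2])/d[2]
def tri(r1,r2):
    (a,d),(b,e)=r1,r2
    s=np.linalg.lstsq(np.c_[d,-e],b-a,rcond=None)[0]
    P,Q=a+d*s[0],b+e*s[1];return (P+Q)/2,np.linalg.norm(P-Q)
def blobs(m,lo,hi=1e9):
    n,l,s,c=cv2.connectedComponentsWithStats(m.astype(np.uint8))
    return [(c[i].round(1).tolist(),int(s[i,4])) for i in range(1,n) if lo<=s[i,4]<=hi]
def hsv(im): return cv2.cvtColor(im,cv2.COLOR_RGB2HSV)
def red(h): return ((h[...,0]<6)|(h[...,0]>174))&(h[...,1]>190)&(h[...,2]>90)
def green(h): return (h[...,0]>45)&(h[...,0]<85)&(h[...,1]>120)&(h[...,2]>50)
E
python3 - <<'E'
from h import *
for n in("scene","side"):
    im=ctrl.snapshot(n);c,T=cam(n);h=hsv(im)
    for nm,f in(("red",red),("green",green)):
        for p,a in blobs(f(h),8,400): print(n,nm,p,a,onz(c,T,p,.026).round(3))
    if n=="scene": cr=im[150:250,240:420]
    else: cr=im
    cv2.imwrite(f"pics/{n}1.png",cv2.resize(cr,None,fx=4 if n=="scene" else 1.25,fy=4 if n=="scene" else 1.25,interpolation=cv2.INTER_CUBIC)[:,:,::-1])
E
```

```text
scene red [477.7, 28.5] 42 [-0.172  1.749  0.026]
scene red [285.4, 194.1] 27 [ 0.447 -0.106  0.026]
scene green [376.4, 182.9] 27 [0.596 0.206 0.026]
side red [362.0, 200.7] 22 [ 0.445 -0.104  0.026]
side red [170.1, 252.5] 272 [0.918 0.39  0.026]
side green [285.4, 244.4] 30 [0.592 0.208 0.026]
```

View pics/side1.png

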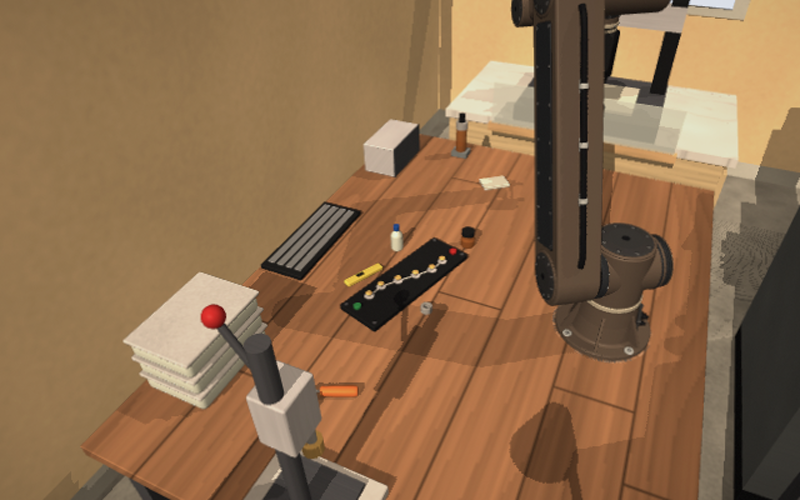

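Both views agree: red is at about (0.446,-0.105) and green at (0.594,0.207), so the row is within reach and the order is pin 1 to pin 6. I'll shut the fingers, move above the board and turn tool y along it.

Emit:
apply_moves(targets=[{"travel": [-14, 12, 0], "roll": 0, "jaw": 0}, {"travel": [-28, 25, 0], "roll": 0, "jaw": 0}, {"travel": [-28, 25, 0], "roll": 0, "jaw": 0}, {"travel": [-28, 25, 0], "roll": 0, "jaw": 0}, {"travel": [-28, 25, 0], "roll": 0, "jaw": 0}, {"travel": [-28, 25, 0], "roll": 0, "jaw": 0}, {"travel": [-28, 25, 0], "roll": 0, "jaw": 0}, {"travel": [-28, 25, 0], "roll": 0, "jaw": 0}, {"travel": [-28, 25, 0], "roll": 0, "jaw": 0}, {"travel": [-28, 25, 0], "roll": 0, "jaw": 0}])

```text
clock: 1.2
tool_pos: [0.3902, -0.3305, 0.2487]
orientation: [-180.0, 0.0, -161.7]
force: [0.5, 0.1, -0.6]
opening: 0.0134
gripper_force: 0.0
```

Emit:
apply_moves(targets=[{"travel": [-28, 25, 0], "roll": 0, "jaw": 0}, {"travel": [-28, 25, 0], "roll": 0, "jaw": 0}, {"travel": [-28, 25, 0], "roll": 0, "jaw": 0}, {"travel": [-28, 25, 0], "roll": 0, "jaw": 0}, {"travel": [-28, 25, 0], "roll": 0, "jaw": 0}, {"travel": [-28, 25, 0], "roll": 0, "jaw": 0}, {"travel": [-28, 25, 0], "roll": 0, "jaw": 0}, {"travel": [-28, 25, 0], "roll": 0, "jaw": 0}, {"travel": [-28, 25, 0], "roll": 0, "jaw": 0}, {"travel": [-28, 25, 0], "roll": 0, "jaw": 0}])

```text
clock: 2.2
tool_pos: [0.5774, -0.0054, 0.2487]
orientation: [180.0, 0.0, -161.7]
force: [0.7, 0.2, -0.0]
opening: 0.0004
gripper_force: 0.0
```

Emit:
apply_moves(targets=[{"travel": [0, 0, 0], "roll": 6, "jaw": 0}, {"travel": [0, 0, 0], "roll": 8, "jaw": 0}, {"travel": [0, 0, 0], "roll": 8, "jaw": 0}, {"travel": [0, 0, 0], "roll": 8, "jaw": 0}, {"travel": [0, 0, 0], "roll": 6, "jaw": 0}, {"travel": [0, 0, 0], "roll": 0, "jaw": 0}, {"travel": [0, 0, 0], "roll": 0, "jaw": 0}])

```text
clock: 2.9
tool_pos: [0.577, -0.0071, 0.2486]
orientation: [180.0, -0.0, 162.5]
force: [-0.9, 0.3, 0.3]
opening: 0.0005
gripper_force: 0.0
```

```bash
python3 - <<'E'
from h import *
o=ctrl.get_obs();im=ctrl.snapshot("wrist");c,T=cam("wrist",o);h=hsv(im)
print(o["tool_pos"],o["orientation"],o["opening"],o["force"],o["clock"])
for nm,f in(("red",red),("green",green)):
    for p,a in blobs(f(h),30,2000): print(nm,p,a,onz(c,T,p,.026).round(4))
cv2.imwrite("pics/w2.png",im[:,:,::-1])
E
```

```text
[ 0.57704947 -0.00706052  0.24858701] [ 1.79994871e+02 -2.56356641e-03  1.62464110e+02] 0.0004969642584800164 [-0.94558604  0.28373282  0.28535606] 2.9
red [198.3, 92.9] 290 [ 0.4457 -0.1076  0.026 ]
green [489.6, 134.5] 254 [0.5934 0.2041 0.026 ]
```

View pics/w2.png

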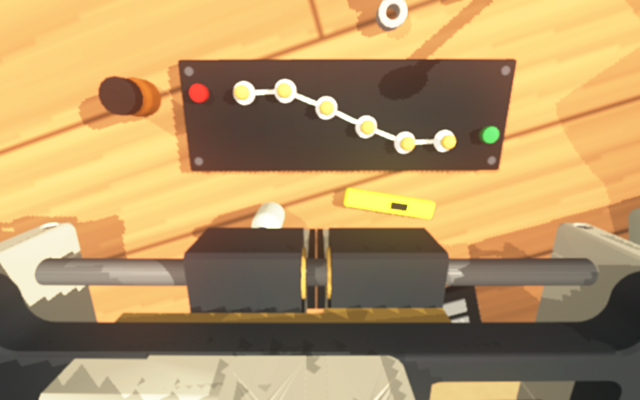

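The board lies nearly level in the view. Red is at (198,93), and pins 1 to 6 are at about (244,92), (285,90), (326,107), (366,127), (404,143) and (446,141). Green is at (490,135), the nut is above the board, and the bottle and knife are below it. Next I'll locate the caps and fit the board frame.

```bash
cat >> h.py <<'E'
PB=np.array([[-28,-120],[-30,-72],[-11,-24],[11,24],[30,72],[28,120]])/1000
def caps(im,lo=40):
    h=hsv(im);m=(h[...,0]>18)&(h[...,0]<36)&(h[...,1]>90)&(h[...,2]>120)
    # caps lie inside the dark board: mask by the board's hull
    d=cv2.morphologyEx((im.max(2)<80).astype(np.uint8),cv2.MORPH_OPEN,np.ones((3,3)))
    d[225:]=0
    n,l,s,_=cv2.connectedComponentsWithStats(d);i=1+s[1:,4].argmax()
    hull=cv2.convexHull(cv2.findContours((l==i).astype(np.uint8),0,2)[0][0])
    M=cv2.fillConvexPoly(np.zeros(m.shape,np.uint8),hull,1)
    return sorted(blobs(m&(M>0),lo,3000)),s[i]
def fit(W):
    a=PB-PB.mean(0);b=W-W.mean(0);H=(a*1).T@b
    t=np.arctan2(H[0,1]-H[1,0],H[0,0]+H[1,1]);Rm=np.array([[np.cos(t),-np.sin(t)],[np.sin(t),np.cos(t)]])
    o=W.mean(0)-Rm@PB.mean(0);return o,np.degrees(t),PB@Rm.T+o
E
python3 - <<'E'
from h import *
o=ctrl.get_obs();im=ctrl.snapshot("wrist");c,T=cam("wrist",o)
b,s=caps(im);print(b,s)
W=np.array([onz(c,T,p,.033)[:2] for p,a in b])
if len(W)==6:
    q,t,F=fit(W);print(q,t);print(F.round(4));print(((W-F)*1e3).round(1))
    np.save("px1.npy",[p for p,a in b]);np.save("T1.npy",T)
E
```

```text
[] [380  75  47  25 810]
```

```bash
cat >> h.py <<'E'
def caps(im,lo=30):
    h=hsv(im);m=(h[...,0]>16)&(h[...,0]<38)&(h[...,1]>90)&(h[...,2]>120)
    a=max(blobs(red(h),100,3000),key=lambda b:b[1])[0];g=max(blobs(green(h),100,3000),key=lambda b:b[1])[0]
    x0,x1=int(a[0])+15,int(g[0])-15;y0,y1=int(min(a[1],g[1]))-25,int(max(a[1],g[1]))+25
    M=np.zeros(m.shape,bool);M[max(y0,0):y1,x0:x1]=1
    return sorted(blobs(m&M,lo,3000)),(x0,x1,y0,y1)
E
python3 - <<'E'
from h import *
o=ctrl.get_obs();im=ctrl.snapshot("wrist");c,T=cam("wrist",o)
b,s=caps(im);print(b,s)
W=np.array([onz(c,T,p,.033)[:2] for p,a in b])
if len(W)==6:
    q,t,F=fit(W);print(q,t);print(F.round(4));print(((W-F)*1e3).round(1))
    np.save("px1.npy",[p for p,a in b]);np.save("T1.npy",T)
E
```

```text
[([240.9, 92.1], 169), ([283.4, 90.0], 153), ([325.8, 107.5], 143), ([367.0, 126.9], 139), ([407.4, 143.7], 161), ([448.6, 141.5], 179)] (213, 474, 67, 159)
[0.52319026 0.04646801] -17.371155114448406
[[ 0.4606 -0.0597]
 [ 0.4731 -0.0133]
 [ 0.5055  0.0268]
 [ 0.5409  0.0661]
 [ 0.5733  0.1062]
 [ 0.5857  0.1526]]
[[ 0.1  0.4]
 [ 0.1  0.2]
 [ 0.  -0.2]
 [-0.3 -0.4]
 [ 0.2 -0.2]
 [-0.1  0.2]]
```

The six caps match the given layout to 0.4 mm, and the board's yaw is -17.4°. I'll go lower for a second view to check heights.

Emit:
apply_moves(targets=[{"travel": [5, -10, 20], "roll": 0, "jaw": 0}, {"travel": [10, -10, 35], "roll": 0, "jaw": 0}, {"travel": [10, -10, 35], "roll": 0, "jaw": 0}, {"travel": [5, -10, 20], "roll": 0, "jaw": 0}, {"travel": [0, 0, 0], "roll": 0, "jaw": 0}, {"travel": [0, 0, 0], "roll": 0, "jaw": 0}, {"travel": [0, 0, 0], "roll": 0, "jaw": 0}])

```text
clock: 3.75
tool_pos: [0.5383, -0.0359, 0.1402]
orientation: [179.9, 0.1, 162.3]
force: [0.2, 0.1, -0.7]
opening: 0.0004
gripper_force: 0.0
```

```bash
python3 - <<'E'
from h import *
o=ctrl.get_obs();im=ctrl.snapshot("wrist");c,T=cam("wrist",o)
cv2.imwrite("pics/w3.png",im[:,:,::-1])
print(o["tool_pos"],o["orientation"],o["force"],o["clock"])
b,s=caps(im);print(b,s)
if len(b)==6:
    p1=np.load("px1.npy");T1=np.load("T1.npy")
    for p,(q,a) in zip(p1,b):
        P,e=tri(ray(c,T1,p),ray(c,T,q));print(P.round(4),round(e,4))
    W=np.array([onz(c,T,p,.033)[:2] for p,a in b])
    q,t,F=fit(W);print(q,t);print(F.round(4));print(((W-F)*1e3).round(1))
    yw=np.radians(o["orientation"][2]);x=np.array([np.cos(yw),np.sin(yw)]);y=np.array([x[1],-x[0]])
    d=np.vstack([F[:1]-o["tool_pos"][:2],np.diff(F,axis=0)])*1e3
    print("tool steps",np.c_[d@x,d@y].round(1).tolist())
# markers from scene+side as a check on bias
c1,A=cam("scene");c2,B=cam("side")
for p,q in(([285.4,194.1],[362,200.7]),([376.4,182.9],[285.4,244.4])): print(tri(ray(c1,A,p),ray(c2,B,q)))
for f in(red,green): print([onz(c,T,p,.027).round(4) for p,a in blobs(f(hsv(im)),100)])
E
```

```text
[ 0.53826949 -0.03586853  0.14015851] [1.79932101e+02 1.43924067e-01 1.62311384e+02] [ 0.23119529  0.12907248 -0.69388062] 3.75
[([259.2, 120.5], 326), ([318.8, 117.4], 319), ([377.5, 141.1], 301), ([434.0, 167.5], 333), ([487.3, 189.1], 331), ([543.3, 186.2], 367)] (213, 582, 95, 200)
[ 0.4606 -0.0595  0.0316] 0.0003
[ 0.4729 -0.0133  0.03  ] 0.0001
[0.5054 0.0268 0.0302] 0.0003
[0.5405 0.0659 0.0325] 0.0003
[0.574  0.1071 0.0295] 0.0004
[0.5866 0.1546 0.0287] 0.0001
[0.52255016 0.04619698] -17.334292610793337
[[ 0.4601 -0.06  ]
 [ 0.4725 -0.0136]
 [ 0.5049  0.0266]
 [ 0.5402  0.0658]
 [ 0.5726  0.106 ]
 [ 0.585   0.1524]]
[[ 0.5  0.9]
 [ 0.3  0.4]
 [ 0.  -0.1]
 [ 0.   0. ]
 [-0.3 -0.5]
 [-0.6 -0.8]]
tool steps [[67.2, -46.8], [2.3, 48.0], [-18.7, 48.1], [-21.7, 48.1], [-18.7, 48.1], [2.3, 48.0]]
(array([ 0.44552186, -0.10553875,  0.02423576]), np.float64(0.0004912435723168828))
(array([0.59390795, 0.20691216, 0.02441936]), np.float64(0.0015015424113159663))
[array([ 0.4455, -0.1071,  0.027 ])]
[array([0.5921, 0.2019, 0.027 ])]
```

View pics/w3.png

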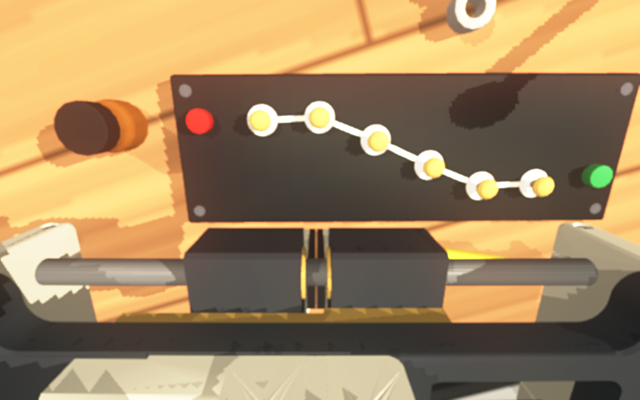

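The picture shows the six caps at rows 117–189, with red at (199,121) and green at (598,176). Triangulated cap heights are 29–32 mm, against 34 mm given, which is within calibration bias. XY agrees to 1–2 mm. I'll go above pin 1 and find contact by force.

Emit:
apply_moves(targets=[{"travel": [12, -8, 0], "roll": 0, "jaw": 0}, {"travel": [20, -14, 0], "roll": 0, "jaw": 0}, {"travel": [20, -14, 0], "roll": 0, "jaw": 0}, {"travel": [15, -10, 10], "roll": 0, "jaw": 0}, {"travel": [0, 0, 25], "roll": 0, "jaw": 0}, {"travel": [0, 0, 20], "roll": 0, "jaw": 0}, {"travel": [0, 0, 10], "roll": 0, "jaw": 0}, {"travel": [0, 0, 0], "roll": 0, "jaw": 0}, {"travel": [0, 0, 0], "roll": 0, "jaw": 0}, {"travel": [0, 0, 0], "roll": 0, "jaw": 0}])

```text
clock: 4.8
tool_pos: [0.4595, -0.0596, 0.0745]
orientation: [180.0, 0.1, 162.3]
force: [-0.8, 0.1, -0.3]
opening: 0.0005
gripper_force: 0.0
```

```bash
cat > st.py <<'E'
from h import *
P=[];Fz=[]
for i in range(8):
    o=ctrl.get_obs();P.append(o["tool_pos"]);Fz.append(o["force"]);ctrl.snapshot("side")
P=np.array(P);Fz=np.array(Fz)
print(P.mean(0).round(4),P.std(0).round(4),Fz.mean(0).round(2),Fz.std(0).round(2),o["orientation"],o["clock"])
E
python3 st.py; python3 - <<'E'
from h import *
im=ctrl.snapshot("scene");s=ctrl.snapshot("side")
a=cv2.resize(im[165:225,250:400],(750,300),interpolation=2);b=cv2.resize(s[180:270,255:405],(500,300),interpolation=2)
b=cv2.copyMakeBorder(b,0,0,0,250,0)
cv2.imwrite("pics/c4.png",np.vstack([a,b])[:,:,::-1])
E
```

```text
[ 0.4592 -0.0596  0.0741] [0.0002 0.0001 0.0002] [-0.28 -0.21 -0.01] [0.37 0.57 0.59] [1.79987603e+02 1.78657580e-02 1.62266951e+02] 5.15
```

View pics/c4.png

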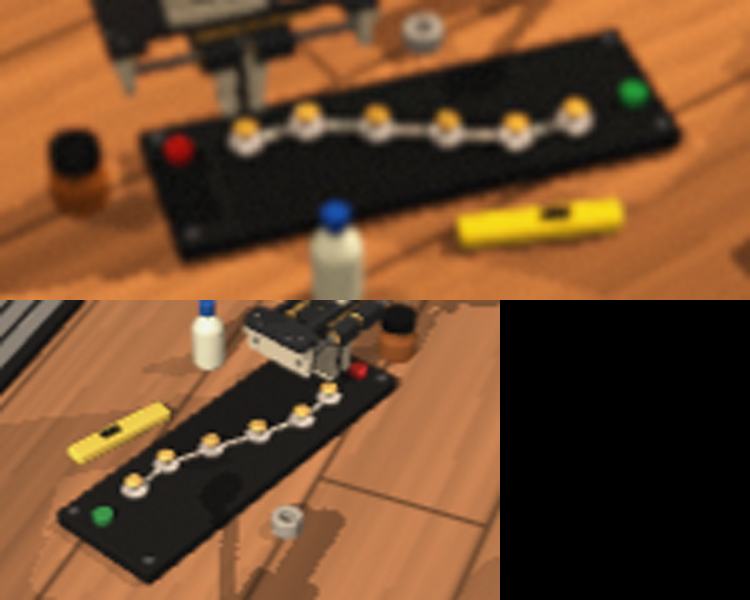

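The shut tips hang about 18 mm over pin 1, between red and the rest of the row, in both views. Going down in stages.

Emit:
apply_moves(targets=[{"travel": [0, 0, 7], "roll": 0, "jaw": 0}, {"travel": [0, 0, 5], "roll": 0, "jaw": 0}, {"travel": [0, 0, 3], "roll": 0, "jaw": 0}, {"travel": [0, 0, 2], "roll": 0, "jaw": 0}, {"travel": [0, 0, 2], "roll": 0, "jaw": 0}, {"travel": [0, 0, 2], "roll": 0, "jaw": 0}, {"travel": [0, 0, 0], "roll": 0, "jaw": 0}, {"travel": [0, 0, 0], "roll": 0, "jaw": 0}])

```text
clock: 6.1
tool_pos: [0.4587, -0.0598, 0.0526]
orientation: [-180.0, -0.0, 162.3]
force: [-1.0, 0.7, 1.9]
opening: 0.0007
gripper_force: 0.6
```

```bash
python3 st.py
```

```text
[ 0.4588 -0.0598  0.0526] [0. 0. 0.] [-1.1  -0.33  1.78] [0.41 0.67 0.5 ] [1.79998278e+02 3.97592872e-03 1.62266029e+02] 6.45
```

Emit:
apply_moves(targets=[{"travel": [0, 0, 1], "roll": 0, "jaw": 0}, {"travel": [0, 0, 0], "roll": 0, "jaw": 0}, {"travel": [0, 0, 0], "roll": 0, "jaw": 0}])

```text
clock: 6.8
tool_pos: [0.4589, -0.0597, 0.0516]
orientation: [180.0, 0.0, 162.3]
force: [-0.4, 0.1, 1.3]
opening: 0.0
gripper_force: 0.7
```

```bash
python3 st.py
```

```text
[ 0.4589 -0.0597  0.0516] [0. 0. 0.] [-0.53 -0.18  1.26] [0.28 0.33 0.34] [1.79995610e+02 7.95285234e-03 1.62267279e+02] 7.15
```

Emit:
apply_moves(targets=[{"travel": [0, 0, -2], "roll": 0, "jaw": 0}, {"travel": [0, 0, -4], "roll": 0, "jaw": 0}, {"travel": [0, 0, -8], "roll": 0, "jaw": 0}, {"travel": [0, 0, -8], "roll": 0, "jaw": 0}, {"travel": [0, 0, 0], "roll": 0, "jaw": 0}, {"travel": [0, 0, 0], "roll": 0, "jaw": 0}])

```text
clock: 7.8
tool_pos: [0.459, -0.0597, 0.074]
orientation: [180.0, 0.1, 162.3]
force: [0.1, 0.9, 0.9]
opening: 0.0003
gripper_force: 0.0
```

```bash
python3 st.py
```

```text
[ 0.4587 -0.0598  0.0735] [0.0001 0.0001 0.0002] [-0.04 -0.22 -0.01] [0.56 0.51 0.47] [-1.79982012e+02 -2.88518973e-02  1.62265476e+02] 8.15
```

Pin 1 was dipped about 4.4 mm, with force and geometry in agreement, and the force returned to zero after lifting. On to pin 2, 0.5 mm deeper.

Emit:
apply_moves(targets=[{"travel": [0, 10, 0], "roll": 0, "jaw": 0}, {"travel": [0.5, 15, 0], "roll": 0, "jaw": 0}, {"travel": [0.5, 15, 0], "roll": 0, "jaw": 0}, {"travel": [0, 9, 0], "roll": 0, "jaw": 0}, {"travel": [0, 0, 0], "roll": 0, "jaw": 0}, {"travel": [0, 0, 0], "roll": 0, "jaw": 0}])

```text
clock: 8.8
tool_pos: [0.4727, -0.0124, 0.0734]
orientation: [-180.0, -0.0, 162.3]
force: [0.5, 0.3, -0.6]
opening: 0.0003
gripper_force: 0.0
```

Emit:
apply_moves(targets=[{"travel": [0, 0, 7], "roll": 0, "jaw": 0}, {"travel": [0, 0, 5], "roll": 0, "jaw": 0}, {"travel": [0, 0, 3], "roll": 0, "jaw": 0}, {"travel": [0, 0, 2], "roll": 0, "jaw": 0}, {"travel": [0, 0, 2], "roll": 0, "jaw": 0}, {"travel": [0, 0, 2], "roll": 0, "jaw": 0}, {"travel": [0, 0, 1.5], "roll": 0, "jaw": 0}, {"travel": [0, 0, 0], "roll": 0, "jaw": 0}, {"travel": [0, 0, 0], "roll": 0, "jaw": 0}, {"travel": [0, 0, 0], "roll": 0, "jaw": 0}])

```text
clock: 9.8
tool_pos: [0.4728, -0.0128, 0.0512]
orientation: [180.0, 0.0, 162.3]
force: [-0.1, -0.5, 1.5]
opening: 0.0003
gripper_force: 0.8
```

```bash
python3 st.py
```

```text
[ 0.4728 -0.0128  0.0511] [0. 0. 0.] [-0.57 -1.13  1.46] [0.72 0.63 0.48] [-1.79999755e+02  2.97115570e-04  1.62264161e+02] 10.15
```

Emit:
apply_moves(targets=[{"travel": [0, 0, -2], "roll": 0, "jaw": 0}, {"travel": [0, 0, -4], "roll": 0, "jaw": 0}, {"travel": [0, 0, -8], "roll": 0, "jaw": 0}, {"travel": [0, 0, -8.5], "roll": 0, "jaw": 0}, {"travel": [0, 0, 0], "roll": 0, "jaw": 0}, {"travel": [0, 0, 0], "roll": 0, "jaw": 0}])

```text
clock: 10.8
tool_pos: [0.473, -0.0126, 0.074]
orientation: [179.9, 0.1, 162.3]
force: [0.3, 0.3, 0.1]
opening: 0.0008
gripper_force: 0.0
```

```bash
python3 st.py
```

```text
[ 0.4727 -0.0128  0.0735] [0.0001 0.0001 0.0002] [-0.08  0.41  0.01] [0.53 0.67 0.39] [-1.79981160e+02 -2.23838887e-02  1.62264509e+02] 11.15
```

Emit:
apply_moves(targets=[{"travel": [-4, 10, 0], "roll": 0, "jaw": 0}, {"travel": [-5.5, 14, 0], "roll": 0, "jaw": 0}, {"travel": [-5.5, 14, 0], "roll": 0, "jaw": 0}, {"travel": [-4, 10, 0], "roll": 0, "jaw": 0}, {"travel": [0, 0, 0], "roll": 0, "jaw": 0}, {"travel": [0, 0, 0], "roll": 0, "jaw": 0}])

```text
clock: 11.8
tool_pos: [0.5053, 0.0274, 0.0732]
orientation: [-180.0, -0.0, 162.3]
force: [0.0, -0.0, 0.1]
opening: -0.0
gripper_force: 0.0
```

Emit:
apply_moves(targets=[{"travel": [0, 0, 7], "roll": 0, "jaw": 0}, {"travel": [0, 0, 5], "roll": 0, "jaw": 0}, {"travel": [0, 0, 3], "roll": 0, "jaw": 0}, {"travel": [0, 0, 2], "roll": 0, "jaw": 0}, {"travel": [0, 0, 2], "roll": 0, "jaw": 0}, {"travel": [0, 0, 2], "roll": 0, "jaw": 0}, {"travel": [0, 0, 1.5], "roll": 0, "jaw": 0}, {"travel": [0, 0, 0], "roll": 0, "jaw": 0}, {"travel": [0, 0, 0], "roll": 0, "jaw": 0}, {"travel": [0, 0, 0], "roll": 0, "jaw": 0}])

```text
clock: 12.8
tool_pos: [0.5055, 0.0271, 0.0512]
orientation: [-180.0, 0.0, 162.3]
force: [-1.1, -1.1, 2.4]
opening: 0.0006
gripper_force: 0.8
```

```bash
python3 st.py
```

```text
[0.5055 0.0271 0.0511] [0. 0. 0.] [-0.69 -0.98  1.85] [0.41 0.29 0.37] [-1.79999937e+02  1.67520444e-03  1.62267019e+02] 13.15
```

Emit:
apply_moves(targets=[{"travel": [0, 0, -2], "roll": 0, "jaw": 0}, {"travel": [0, 0, -4], "roll": 0, "jaw": 0}, {"travel": [0, 0, -8], "roll": 0, "jaw": 0}, {"travel": [0, 0, -8.5], "roll": 0, "jaw": 0}, {"travel": [0, 0, 0], "roll": 0, "jaw": 0}, {"travel": [0, 0, 0], "roll": 0, "jaw": 0}])

```text
clock: 13.8
tool_pos: [0.5057, 0.0273, 0.074]
orientation: [179.9, 0.0, 162.3]
force: [-0.4, 0.1, -0.3]
opening: 0.0004
gripper_force: 0.0
```

```bash
python3 st.py; python3 - <<'E'
from h import *
for n in("scene","side"):
    im=ctrl.snapshot(n);h=hsv(im)
    print(n,[b for f in(red,green) for b in blobs(f(h),8,60)])
E
```

```text
[0.5054 0.0271 0.0735] [0.0001 0.0001 0.0003] [-0.23 -0.16 -0.15] [0.41 0.48 0.2 ] [-1.79982661e+02 -2.02312996e-02  1.62262729e+02] 14.15
scene [([477.8, 28.6], 46), ([285.4, 194.1], 27), ([376.2, 183.1], 30)]
side [([362.0, 200.8], 23), ([285.5, 244.3], 32)]
```

The markers haven't moved, and pin 3 showed about 1.85 N. Next are pins 4, 5 and 6.

Emit:
apply_moves(targets=[{"travel": [-4.5, 10, 0], "roll": 0, "jaw": 0}, {"travel": [-6, 14, 0], "roll": 0, "jaw": 0}, {"travel": [-6.5, 14, 0], "roll": 0, "jaw": 0}, {"travel": [-4.5, 10, 0], "roll": 0, "jaw": 0}, {"travel": [0, 0, 0], "roll": 0, "jaw": 0}, {"travel": [0, 0, 0], "roll": 0, "jaw": 0}])

```text
clock: 14.9
tool_pos: [0.5405, 0.0666, 0.0732]
orientation: [-180.0, -0.0, 162.3]
force: [-0.5, -0.3, -1.0]
opening: 0.0005
gripper_force: 0.0
```

Emit:
apply_moves(targets=[{"travel": [0, 0, 7], "roll": 0, "jaw": 0}, {"travel": [0, 0, 5], "roll": 0, "jaw": 0}, {"travel": [0, 0, 3], "roll": 0, "jaw": 0}, {"travel": [0, 0, 2], "roll": 0, "jaw": 0}, {"travel": [0, 0, 2], "roll": 0, "jaw": 0}, {"travel": [0, 0, 2], "roll": 0, "jaw": 0}, {"travel": [0, 0, 1.5], "roll": 0, "jaw": 0}, {"travel": [0, 0, 0], "roll": 0, "jaw": 0}, {"travel": [0, 0, 0], "roll": 0, "jaw": 0}, {"travel": [0, 0, 0], "roll": 0, "jaw": 0}])

```text
clock: 15.9
tool_pos: [0.5406, 0.0663, 0.0512]
orientation: [180.0, 0.0, 162.3]
force: [-0.3, -1.0, 1.5]
opening: 0.0003
gripper_force: 0.8
```

```bash
python3 st.py
```

```text
[0.5406 0.0663 0.0511] [0. 0. 0.] [-0.7 -1.   1.7] [0.39 0.65 0.29] [1.79999237e+02 4.81126133e-04 1.62263104e+02] 16.25
```

Emit:
apply_moves(targets=[{"travel": [0, 0, -2], "roll": 0, "jaw": 0}, {"travel": [0, 0, -4], "roll": 0, "jaw": 0}, {"travel": [0, 0, -8], "roll": 0, "jaw": 0}, {"travel": [0, 0, -8.5], "roll": 0, "jaw": 0}, {"travel": [0, 0, 0], "roll": 0, "jaw": 0}, {"travel": [0, 0, 0], "roll": 0, "jaw": 0}])

```text
clock: 16.9
tool_pos: [0.5408, 0.0665, 0.074]
orientation: [179.9, 0.0, 162.3]
force: [0.1, -0.2, 0.3]
opening: 0.0004
gripper_force: 0.0
```

Emit:
apply_moves(targets=[{"travel": [-4, 10, 0], "roll": 0, "jaw": 0}, {"travel": [-5.5, 14, 0], "roll": 0, "jaw": 0}, {"travel": [-5, 14, 0], "roll": 0, "jaw": 0}, {"travel": [-4, 10, 0], "roll": 0, "jaw": 0}, {"travel": [0, 0, 0], "roll": 0, "jaw": 0}, {"travel": [0, 0, 0], "roll": 0, "jaw": 0}])

```text
clock: 17.5
tool_pos: [0.5727, 0.1067, 0.0731]
orientation: [-180.0, -0.0, 162.3]
force: [0.0, -0.1, 0.2]
opening: 0.0004
gripper_force: 0.0
```

```bash
python3 st.py
```

```text
[0.5725 0.1062 0.0735] [0.0001 0.0002 0.0002] [-0.06  0.13 -0.04] [0.54 0.64 0.29] [1.79991983e+02 6.44790190e-03 1.62249080e+02] 17.85
```

Emit:
apply_moves(targets=[{"travel": [-0.5, 1, 7], "roll": 0, "jaw": 0}, {"travel": [0, 0, 5], "roll": 0, "jaw": 0}, {"travel": [0, 0, 3], "roll": 0, "jaw": 0}, {"travel": [0, 0, 2], "roll": 0, "jaw": 0}, {"travel": [0, 0, 2], "roll": 0, "jaw": 0}, {"travel": [0, 0, 2], "roll": 0, "jaw": 0}, {"travel": [0, 0, 1.5], "roll": 0, "jaw": 0}, {"travel": [0, 0, 0], "roll": 0, "jaw": 0}, {"travel": [0, 0, 0], "roll": 0, "jaw": 0}, {"travel": [0, 0, 0], "roll": 0, "jaw": 0}])

```text
clock: 18.9
tool_pos: [0.5736, 0.1072, 0.0512]
orientation: [180.0, 0.0, 162.3]
force: [-2.0, -0.7, 2.0]
opening: 0.0005
gripper_force: 0.8
```

```bash
python3 st.py
```

```text
[0.5736 0.1072 0.0512] [0. 0. 0.] [-1.09 -0.57  1.27] [0.54 0.45 0.55] [1.79997832e+02 2.61282494e-03 1.62265557e+02] 19.25
```

Emit:
apply_moves(targets=[{"travel": [0, 0, -2], "roll": 0, "jaw": 0}, {"travel": [0, 0, -4], "roll": 0, "jaw": 0}, {"travel": [0, 0, -8], "roll": 0, "jaw": 0}, {"travel": [0, 0, -8.5], "roll": 0, "jaw": 0}, {"travel": [0, 0, 0], "roll": 0, "jaw": 0}, {"travel": [0, 0, 0], "roll": 0, "jaw": 0}])

```text
clock: 19.9
tool_pos: [0.5739, 0.1074, 0.0741]
orientation: [179.9, 0.0, 162.3]
force: [-0.9, 0.3, -0.7]
opening: 0.0007
gripper_force: 0.0
```

Emit:
apply_moves(targets=[{"travel": [0.5, 10, 0], "roll": 0, "jaw": 0}, {"travel": [0.5, 14, 0], "roll": 0, "jaw": 0}, {"travel": [0.5, 14, 0], "roll": 0, "jaw": 0}, {"travel": [0.5, 10, 0], "roll": 0, "jaw": 0}, {"travel": [0, 0, 0], "roll": 0, "jaw": 0}, {"travel": [0, 0, 0], "roll": 0, "jaw": 0}])

```text
clock: 20.5
tool_pos: [0.5861, 0.1539, 0.0732]
orientation: [-180.0, -0.0, 162.3]
force: [-0.9, -0.6, 0.2]
opening: 0.0003
gripper_force: 0.0
```

```bash
python3 st.py
```

```text
[0.5861 0.1533 0.0735] [0.0001 0.0003 0.0002] [-0.36  0.1   0.17] [0.4  0.49 0.53] [1.79996404e+02 2.35571682e-03 1.62241254e+02] 20.85
```

Emit:
apply_moves(targets=[{"travel": [0, 0, 7], "roll": 0, "jaw": 0}, {"travel": [0, 0, 5], "roll": 0, "jaw": 0}, {"travel": [0, 0, 3], "roll": 0, "jaw": 0}, {"travel": [0, 0, 2], "roll": 0, "jaw": 0}, {"travel": [0, 0, 2], "roll": 0, "jaw": 0}, {"travel": [0, 0, 2], "roll": 0, "jaw": 0}, {"travel": [0, 0, 1.5], "roll": 0, "jaw": 0}, {"travel": [0, 0, 0], "roll": 0, "jaw": 0}, {"travel": [0, 0, 0], "roll": 0, "jaw": 0}, {"travel": [0, 0, 0], "roll": 0, "jaw": 0}])

```text
clock: 21.9
tool_pos: [0.5863, 0.1535, 0.0512]
orientation: [-180.0, -0.0, 162.3]
force: [0.6, -1.5, 1.8]
opening: 0.0008
gripper_force: 0.8
```

```bash
python3 st.py
```

```text
[0.5863 0.1535 0.0512] [0. 0. 0.] [-0.98 -0.81  1.8 ] [0.7  0.4  0.48] [1.79998789e+02 2.18283820e-03 1.62264595e+02] 22.25
```

Emit:
apply_moves(targets=[{"travel": [0, 0, -2], "roll": 0, "jaw": 0}, {"travel": [0, 0, -4], "roll": 0, "jaw": 0}, {"travel": [0, 0, -8], "roll": 0, "jaw": 0}, {"travel": [0, 0, -15], "roll": 0, "jaw": 0}, {"travel": [0, 0, -25], "roll": 0, "jaw": 0}, {"travel": [0, 0, -30], "roll": 0, "jaw": 0}, {"travel": [0, 0, -30], "roll": 0, "jaw": 0}, {"travel": [0, 0, -20], "roll": 0, "jaw": 0}, {"travel": [0, 0, 0], "roll": 0, "jaw": 0}, {"travel": [0, 0, 0], "roll": 0, "jaw": 0}])

```text
clock: 23.3
tool_pos: [0.5864, 0.1538, 0.1859]
orientation: [179.9, 0.1, 162.3]
force: [1.0, 0.3, -0.2]
opening: 0.0004
gripper_force: 0.0
```

```bash
python3 - <<'E'
from h import *
print(ctrl.get_obs()["clock"])
ims={}
for n in("scene","side"):
    im=ims[n]=ctrl.snapshot(n);h=hsv(im)
    print(n,[b for f in(red,green) for b in blobs(f(h),8,60)])
a=cv2.resize(ims["scene"][165:225,250:400],(750,300),interpolation=2);b=cv2.resize(ims["side"][180:270,255:405],(500,300),interpolation=2)
cv2.imwrite("pics/c5.png",np.vstack([a,cv2.copyMakeBorder(b,0,0,0,250,0)])[:,:,::-1])
E
```

```text
23.3
scene [([477.7, 28.7], 45), ([285.4, 194.1], 27), ([376.3, 183.1], 29)]
side [([362.0, 200.8], 23), ([285.5, 244.4], 31)]
```

View pics/c5.png

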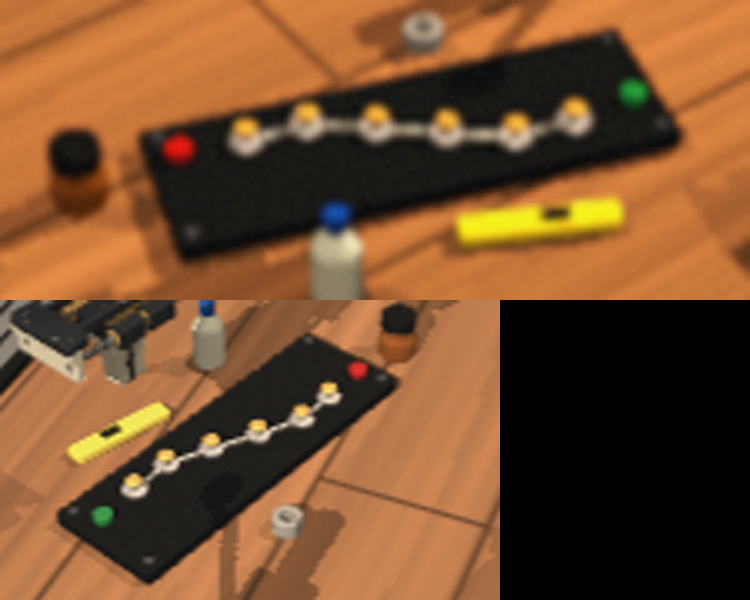

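All six caps are up again. The board, markers (scene crop: red (178,148), green (633,92)), bottle, knife, nut and jar are all where they were, and the arm is clear.

```bash
python3 -c "
from plant import ctrl
print(ctrl.close_job())"
```

```text
the job is handed in; nothing more can be done
None
```

I dipped all six pins in order from red to green, about 4.4 mm on pin 1 and 4.8–4.9 mm on the others; all sprang back, nothing visibly moved, and the job was handed in at about 23 s.

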